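Shut the sugar carton and hold the bag clip open over its crest

ROBOT

A 7-joint arm with a two-finger parallel gripper is mounted at the origin on a cart in front of the work surface, level with it; the furniture and walls round the work are solid. World frame = base frame: x ahead of the robot, y to its left, z up, the work surface at z = 0. Lengths are in m, angles in rad, forces in N, time in s.
With the tool pointing down it reaches from about 0.4 to 0.85 m from the base axis. Payload 10.4 kg.
Tool frame: the origin (TCP) lies at the very end of the fingers, on their centre line; the grasp point (between the pads) lies 19 mm behind it; z points along the fingers, y is the line along which they close (so a half turn about z gives the same grasp; the last joint's range is limited). The gripper opens to 85 mm and grips with 20 to 120 N. Pads are 22 mm wide; open, the fingers measure 114 mm over their backs; the gripper's body (76 mm by 85 mm) begins 54 mm behind the grasp point. The pads swing forward as they close: fully open they stand 13 mm farther back than shut.
Start: joints at [1.215, 0.332, -0.065, 1.46, 0.022, 1.35, -0.088], TCP at [0.204, -0.591, 0.231] pointing down, gripper open.
Joint ranges: [-2.6, 2.6], [-0.5, 2.12], [-1.47, 1.34], [0.16, 2.42], [-1.27, 4.41], [0.06, 2.06], [-2.6, 2.6]. Speed limits (rad/s): [2.22, 2.22, 2.79, 2.79, 3.14, 3.14, 3.14].

INTERFACE

Orientations are given as a unit quaternion [x, y, z, w].
In Python, from bench import * gives the robot as it stands. Calls block until the motion is done:
- move_to(position, orientation): joint-space move of the TCP to a pose.
- movel(position, orientation=None, v=0.15): straight line of the TCP; orientation=None keeps the orientation; v is the mean speed in m/s.
- movej(angles): joint-space move.
- let_go() and grab(squeeze=None): open the fingers fully, or close them until they stop; squeeze is the grip in N (None keeps the last).
- pause(seconds).
- inverse_kinematics(position, orientation): joint angles nearest the present ones, or None.
- grab_frame(name): name is "scene" or "top" or "wrist"; returns the picture (384x512x3 uint8, blue, green, red); there is no depth.
- calibration(name): a dict with "mtx" (3x3 intrinsics, pixels), "distortion" ([k1, k2, p1, p2, k3] as OpenCV has them; the pictures are not rectified), "view" (4x4, takes a point from world to camera coordinates). Camera axes: x right, y up, looking along -z (the intrinsics and any distortion apply to the point x, -y, -z); pixel columns grow to the right and rows downward; lengths in m; the calibration is good to about 2 mm. A picture is of the moment at which its call begins: read the wrist's pose just before it. calibration takes no time and is no camera call; for the wrist camera it gives the pose at the moment of the call.
A pose or a line that the arm cannot do raises MotionError and nothing moves.
- hand_in(): hands the job in; it is judged then, once.
Readings, each from a call of its own:
- get_clock(): time.
- get_qpos(): joint angles.
- get_joint_vel(): joint speeds.
- get_joint_efforts(): joint torques, N m.
- get_tool_pos(): TCP position.
- get_tool_rot(): TCP orientation.
- get_contact_force(): force on the tool from outside, world axes, zero at the start.
- get_moment(): the same for the moment, N m.
- get_finger_gap(): finger opening in m.
- get_grasp_force(): force on a finger pad.
Only numpy, scipy, OpenCV 4.12 (cv2) and the standard library are available. Lean on these libraries where they do the work, as an engineer would, in place of code of your own. Each camera call takes 0.05 s, during which the arm holds its last target. There are 200 camera calls.

TASK

First push the sugar carton's open roof flap up and over until the two halves of its crest meet, then squeeze the red bag clip open and take it off the wall of the white sugar box. Lower it over the middle of the shut crest, one jaw on each side and the jaws well below the crest's top edge, and finish there still holding it: handles squeezed, jaws gaping wide and clear of the carton, so that I can slip a date card in before it bites. Keep the carton standing where it is, and leave the sugar box, cups, timer and lemon in their places.

Things in the scene. Friction and masses are not known exactly. Their poses are not given: they have to be found in the camera images.
- carton: brown gable-top carton of sugar cubes with a blue band, loose, 1.2 kg (2 N at its top begins to tip it). 80 mm along x, 110 along y, walls 135 high, roof rising at 45 degrees to 175, on it an upright crest, top edge at 199. Origin: centre of its underside; z up; the open flap is on the -x side; the crest runs along y in the plane x = 0
- crest (a point): middle of the crest's top edge, 199 mm above the carton's underside; axes as the carton's. The crest is 24 mm high, 110 mm long, 5 mm thick when shut: fixed ply x = 0 to 2.5 mm, flap's ply shuts to x = -2.5 to 0 mm
- flap (a joint): angle of the carton's hinged roof flap, rad: 0 = shut, the crest's two plies meet; 0.75 to 1.1 at the start, leaning out to the carton's -x. Stiff crease: stays where it is left, moves under 1 N at its edge. Hinge along y at x = -40, z = 135 mm of the carton; its free edge is 75 mm from the hinge (arc up to 210 mm above the worktop)
- flap_edge (a point): middle of the flap's free edge (the top of the flap's crest ply)
- sugar_box: white open box with a light wooden stripe, with sugar cubes in it, loose, 0.7 kg: 90 mm along its x, 124 mm along its y, 60 mm high, walls 4 mm; cubes to about 30 mm high. Origin: centre of its underside. The clip is parked on its -x wall (wall's middle plane at x = -43 mm)
- clip: red spring bag clip, 38 g, astride the box wall, handles up, jaws down. Origin: middle of its steel hinge pin (64 mm above the worktop at the start); pin along y, x across the jaws, z up. Jaws 56 mm wide, reaching 30 mm below the pin. Handles 34 mm wide slope out from the pin, ends 35 mm above it and 46 mm apart over the outside (40 mm and 14 mm when squeezed)
- jaw_a (a joint): opening angle in rad of the jaw on the clip's +x side: 0 = closed on the 4 mm wall, stop at 0.44. Squeezing the handle ends together along x opens both jaws alike (about 4.5 N on each handle to begin, 6.5 N to the stop); it shuts when let go. Tips stand 4 mm + 60 mm x sin(angle) apart
- jaw_b (a joint): the same for the jaw on the clip's -x side
- tip_a (a point): lower inner edge of the +x jaw, middle of its width
- tip_b (a point): lower inner edge of the -x jaw, middle of its width
- cup_1: cream espresso cup, 63 mm wide, 50 mm high, bystander at the back; origin under its middle
- cup_2: second cream espresso cup, the same size, bystander at the back
- timer: red and white egg timer, 62 mm wide, 54 mm high, bystander on the left
- lemon: lemon, 78 mm long, bystander on the right
There are look-alikes about, which are no part of the job. Leave any blue or green look-alike of the clip alone.

How it is judged:
By the outcome, as a careful person would: the job done as asked, in the order asked, and still so for the second after the job is handed in, while the arm keeps its last pose, push and grip.
It also fails if it takes over 64 s, if anything falls off the work surface, if the arm or the gripper's body presses on something with over 40 N, if the wrist force passes 120 N, or if a joint passes its speed limit or range.

## Working session

There is one attempt and no reset: what is moved stays moved. The work goes in short steps, each a Python script; the robot and the scene stay as the last script left them, time stands still between calls to the robot, and variables do not carry over. Pictures are saved under pics/ and viewed, at most 13 in all, crops included, and the job is handed in when it is done.

```bash
mkdir -p pics; ls; python3 - <<'E'
from bench import *
import cv2,numpy as np
for n in ("scene","top"):
    cv2.imwrite(f"pics/{n}0.png",grab_frame(n)); c=calibration(n); print(n,np.round(c["mtx"],1).tolist(),c["distortion"],np.round(c["view"],3).tolist())
print(get_clock(),get_tool_pos(),get_tool_rot(),get_finger_gap())
a,b=[cv2.imread(f"pics/{n}0.png") for n in ("scene","top")]
E
```

```text
pics
scene [[400.9, 0.0, 263.5], [0.0, 400.9, 189.5], [0.0, 0.0, 1.0]] [0.04640732 0.         0.         0.         0.        ] [[-0.679, -0.734, 0.013, 0.362], [0.555, -0.502, 0.663, -0.421], [-0.48, 0.458, 0.748, -1.086], [0.0, 0.0, 0.0, 1.0]]
top [[424.6, 0.0, 253.1], [0.0, 424.6, 194.4], [0.0, 0.0, 1.0]] [-0.10417198  0.          0.          0.          0.        ] [[-0.176, -0.984, -0.0, 0.061], [0.948, -0.169, 0.269, -0.572], [-0.265, 0.047, 0.963, -1.52], [0.0, 0.0, 0.0, 1.0]]
0.1 [ 0.20406297 -0.59039354  0.23059929] [ 9.86188141e-01  1.65627744e-01 -1.38241917e-04 -6.17190037e-04] 0.08531957560623947
```

View pics/scene0.png

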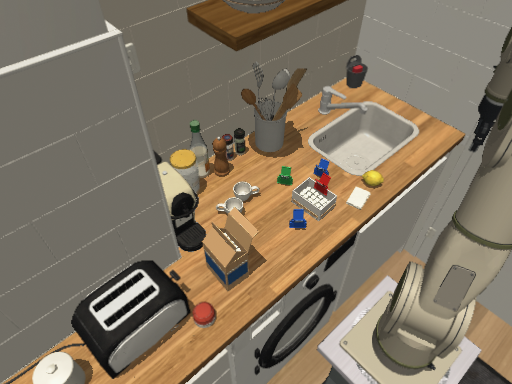

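View pics/top0.png

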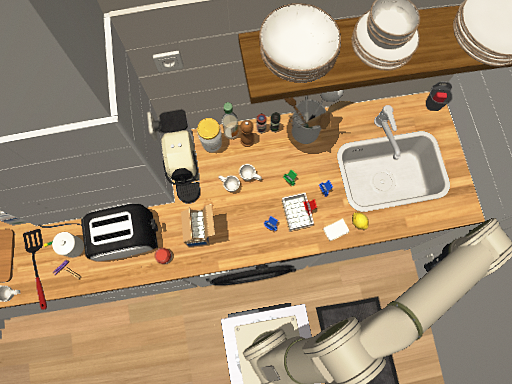

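The scene view has the carton at (228,250) with its flap opening toward (240,225). The box is at (314,198) and the red clip at (322,183). In the top view the carton is at (200,226), the flap at (211,220), the box at (298,212) and the clip at (311,206). Next I'll enlarge both.

```bash
python3 - <<'E'
import cv2,numpy as np
a,b=[cv2.imread(f"pics/{n}0.png") for n in ("scene","top")]
A=cv2.resize(a[155:295,195:375],None,fx=4.4,fy=4.25,interpolation=cv2.INTER_CUBIC)
B=cv2.resize(b[180:260,180:330],None,fx=5.3,fy=5.3,interpolation=cv2.INTER_CUBIC)
cv2.imwrite("pics/sc.png",A);cv2.imwrite("pics/tc.png",B);print(A.shape,B.shape)
E
```

```text
(595, 792, 3) (424, 795, 3)
```

View pics/sc.png

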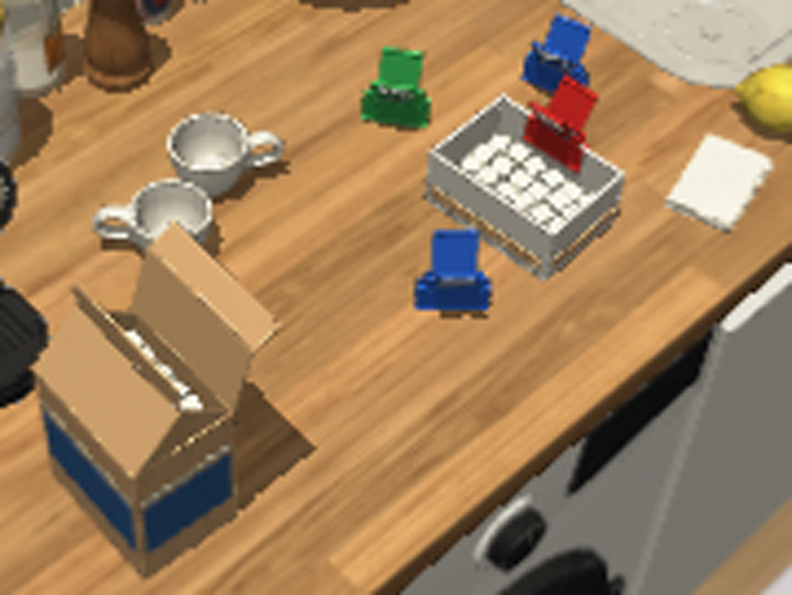

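View pics/tc.png

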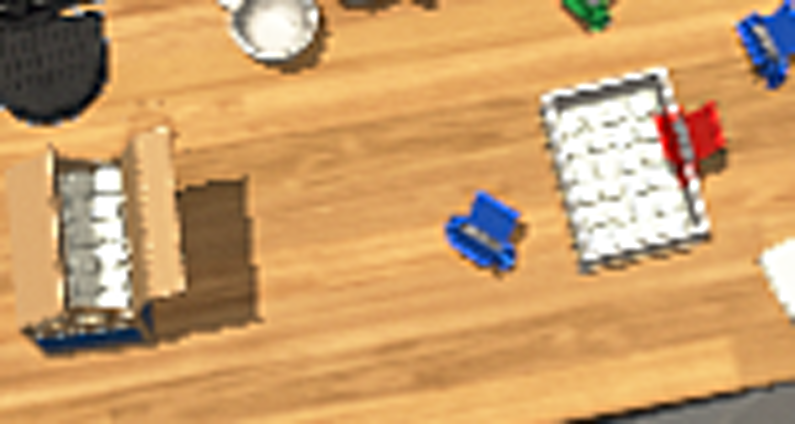

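The crops show the box rim corners in the top crop at (545,95), (662,70), (710,238) and (583,272). The carton's foot corners in the scene crop are at (145,577) and (237,525), and its eave corners at (38,375) and (135,475). The flap edge runs from (172,222) to (278,325), and the fixed crest top from (75,290) to (205,405). The clip is red, on the box's -y wall, so carton x, box x and clip x all point roughly along world +y.

```bash
cat > h.py <<'E'
from bench import *
import numpy as np, cv2
from scipy.spatial.transform import Rotation as R
from scipy.optimize import least_squares
def ray(cal,uv):
    p=cv2.undistortPoints(np.array([[uv]],float),np.array(cal["mtx"]),np.array(cal["distortion"]))[0,0]
    V=np.array(cal["view"]); d=V[:3,:3].T@np.array([p[0],-p[1],-1]); o=-V[:3,:3].T@V[:3,3]
    return o,d/np.linalg.norm(d)
def onz(cal,uv,z):
    o,d=ray(cal,uv); return o+d*(z-o[2])/d[2]
def tri(*rays):
    A=sum(np.eye(3)-np.outer(d,d) for o,d in rays); b=sum((np.eye(3)-np.outer(d,d))@o for o,d in rays)
    return np.linalg.solve(A,b)
def rigid2(L,W):  # local->world planar fit
    L=np.array(L,float);W=np.array(W)[:,:2];a=L-L.mean(0);b=W-W.mean(0)
    y=np.arctan2((a[:,0]*b[:,1]-a[:,1]*b[:,0]).sum(),(a*b).sum())
    c,s=np.cos(y),np.sin(y);M=np.array([[c,-s],[s,c]]);t=W.mean(0)-M@L.mean(0)
    return t,y,np.linalg.norm(L@M.T+t-W,axis=1)
def down(yaw):  # tool z down, tool y axis at world yaw
    y=np.array([np.cos(yaw),np.sin(yaw),0]);z=np.array([0,0,-1.]);return R.from_matrix(np.c_[np.cross(y,z),y,z]).as_quat()
E
python3 - <<'E'
from h import *
T=calibration("top");S=calibration("scene")
np.set_printoptions(precision=4,suppress=True)
t=lambda x,y:(180+(x+.5)/5.3-.5,180+(y+.5)/5.3-.5)
s=lambda x,y:(195+(x+.5)/4.4-.5,155+(y+.5)/4.25-.5)
W=[onz(T,t(*p),.06) for p in((545,95),(662,70),(710,238),(583,272))]
print("box top",*rigid2([(.045,-.062),(-.045,-.062),(-.045,.062),(.045,.062)],W))
W=[onz(S,s(*p),.06) for p in((505,95),(624,178),(548,240),(428,155))]
print("box scene",*rigid2([(-.045,-.062),(-.045,.062),(.045,.062),(.045,-.062)],W))
W=[onz(S,s(*p),z) for p,z in(((145,577),0),((237,525),0),((38,375),.135),((135,475),.135))]
print("carton",*rigid2([(.04,.055),(-.04,.055),(.04,-.055),(.04,.055)],W))
W=[onz(S,s(75,290),.199),onz(S,s(205,405),.199),onz(T,t(52,147),.199),onz(T,t(68,310),.199)];print("crest",np.array(W))
print("flap edge tri",tri(ray(S,s(172,222)),ray(T,t(165,127))),tri(ray(S,s(278,325)),ray(T,t(185,292))))
print("clip handle top scene", tri(ray(S,s(582,83)),ray(T,t(718,122))),"pin",onz(T,t(684,138),.066),onz(S,s(562,118),.064))
E
```

```text
box top [ 0.4842 -0.1945] 1.6161348802275364 [0.0035 0.0025 0.0014 0.005 ]
box scene [ 0.4876 -0.1913] 1.6000516054088076 [0.0021 0.0012 0.001  0.0024]
carton [0.4823 0.1945] 1.4986737091101152 [0.0048 0.0052 0.0058 0.0052]
crest [[0.5329 0.1972 0.199 ]
 [0.4119 0.1944 0.199 ]
 [0.5336 0.1901 0.199 ]
 [0.4256 0.1948 0.199 ]]
flap edge tri [0.5346 0.1159 0.1994] [0.4262 0.1204 0.1973]
clip handle top scene [ 0.4963 -0.2591  0.1011] pin [ 0.4969 -0.2395  0.066 ] [ 0.5011 -0.2479  0.064 ]
```

```bash
python3 - <<'E'
from h import *
np.set_printoptions(precision=4,suppress=True)
q=down(1.608-np.pi)
for p,yw in(((.499,-.236,.22),1.608-np.pi),((.499,-.236,.085),1.608-np.pi),((.48,.09,.28),-.04),((.48,.09,.28),-.04-np.pi),((.48,.19,.24),1.53-np.pi)):
    print(p,inverse_kinematics(p,down(yw)))
move_to((.499,-.236,.22),q); pause(.3)
print(get_clock(),get_contact_force(),get_tool_pos())
c=calibration("wrist");im=grab_frame("wrist");cv2.imwrite("pics/w1.png",im)
V=np.array(c["view"]);print("cam",-V[:3,:3].T@V[:3,3]);np.save("w1.npy",c,allow_pickle=True)
E
```

```text
(0.499, -0.236, 0.22) [ 0.6807  0.2017 -0.366   1.6576  0.0745  1.2961 -1.2323]
(0.499, -0.236, 0.085) [ 0.6694  0.3287 -0.3617  1.8061  0.1336  1.0307 -1.2771]
(0.48, 0.09, 0.28) [ 0.771   0.0959 -1.092   1.6903  0.0863  1.4076 -0.3732]
(0.48, 0.09, 0.28) None
(0.48, 0.19, 0.24) [ 0.6855  0.3647 -1.3733  1.6844  0.3632  1.3945 -2.3525]
2.0917 [-0.0928  0.0785  0.2402] [ 0.4988 -0.2365  0.2199]
cam [ 0.5781 -0.2326  0.3621]
```

View pics/w1.png

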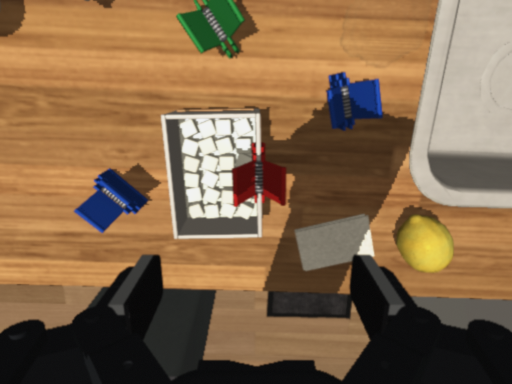

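The wrist view has the red clip at (259,178) with handle ends near columns 233 and 286. The box rim corners are at about (163,115), (260,112), (263,236) and (174,239). I'll refine these numerically.

```bash
python3 - <<'E'
from h import *
np.set_printoptions(precision=4,suppress=True)
c=np.load("w1.npy",allow_pickle=True).item();im=cv2.imread("pics/w1.png")
hsv=cv2.cvtColor(im,cv2.COLOR_BGR2HSV)
m=(((hsv[...,0]<8)|(hsv[...,0]>172))&(hsv[...,1]>150)&(hsv[...,2]>60)).astype(np.uint8)
n,l,st,ce=cv2.connectedComponentsWithStats(m);
for i in range(1,n):
    if st[i,4]>30: print(st[i],ce[i])
ys,xs=np.where(m)
for x in (234,236,238,245,274,280,283,285): 
    r=ys[xs==x]; print(x,r.min() if len(r) else None,r.max() if len(r) else None)
a=onz(c,(233,(168+202)/2),.099);b=onz(c,(286.5,185),.099);print(a,b,(a+b)/2)
print("pin",onz(c,(257.5,146),.064),onz(c,(261.5,204),.064),onz(c,(259.3,176),.066))
W=[onz(c,p,.06) for p in((163,115),(260,112),(263,236),(174,239))]
print(np.array(W),*rigid2([(.045,-.062),(-.045,-.062),(-.045,.062),(.045,.062)],W))
E
```

```text
[232 143  25  63 844] [244.5628 180.4313]
[261 142  25  63 942] [272.8471 179.8769]
234 169 205
236 168 205
238 167 204
245 164 199
274 164 200
280 166 203
283 167 204
285 167 195
[ 0.4975 -0.216   0.099 ] [ 0.4991 -0.261   0.099 ] [ 0.4983 -0.2385  0.099 ]
pin [ 0.5249 -0.2358  0.064 ] [ 0.4684 -0.2418  0.064 ] [ 0.4971 -0.2385  0.066 ]
[[ 0.5491 -0.1496  0.06  ]
 [ 0.555  -0.2369  0.06  ]
 [ 0.4323 -0.2448  0.06  ]
 [ 0.4257 -0.1542  0.06  ]] [ 0.4905 -0.1964] 1.6283934495592074 [0.0019 0.0009 0.0011 0.0009]
```

```bash
python3 - <<'E'
from h import *
np.set_printoptions(precision=4,suppress=True)
grab(30)
move_to((.48,.08,.30),down(-.04)); pause(.3)
print(get_clock(),get_contact_force(),get_tool_pos(),get_finger_gap())
c=calibration("wrist");im=grab_frame("wrist");cv2.imwrite("pics/w2.png",im);np.save("w2.npy",c,allow_pickle=True)
E
```

```text
4.45 [-0.2846  0.2977  0.1053] [0.4801 0.0794 0.2998] 0.00035727414006671857
```

View pics/w2.png

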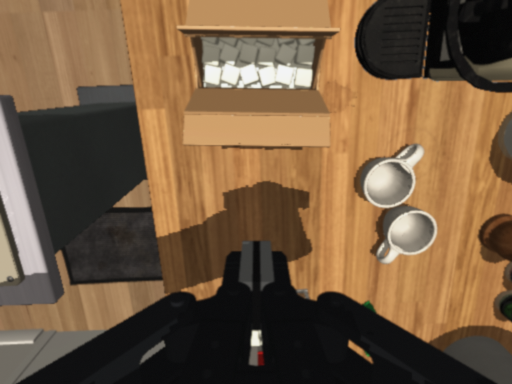

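The wrist view shows the flap edge from (184,145) to (330,146) and the fixed crest top from (179,28) to (339,33).

```bash
python3 - <<'E'
from h import *
np.set_printoptions(precision=4,suppress=True)
c=np.load("w2.npy",allow_pickle=True).item();im=cv2.imread("pics/w2.png")
g=im[...,2].astype(int)
for x in (195,255,325): print(x,g[20:42,x],g[138:154,x])
print("row30",g[30,172:190],g[30,328:346]); print("row140",g[140,178:192],g[140,322:338])
for z,ps in((.199,((179,29),(339,33))),(.2,((183.5,145.5),(330.5,146)))): print(*[onz(c,p,z) for p in ps])
E
```

```text
195 [189 189 190 189 188 195 223 227 207 138  76  60  61  77 107 109  93  74
  62  59  60  59] [209 209 210 209 209 208 191 160 168 174 174 173 172 170 169 170]
255 [189 189 189 189 189 190 199 220 225 207 146  82  60  60  72  97  97  94
 110 120 118 114] [210 209 210 210 210 209 201 163 109  93 124 184 202 204 204 202]
325 [189 189 190 189 189 189 184 186 217 224 206 139  77  61  61  75 103  98
  91 104 117 128] [208 208 208 209 209 209 210 201 179 187 208 214 214 211 209 209]
row30 [183 178 169 162 164 162 147 119  91  74  69  69  69  70  70  70  72  72] [208 208 207 208 207 209 210 210 210 210 211 209 203 213 221 223 221 217]
row140 [169 166 164 165 170 190 207 210 210 209 210 210 210 209] [209 209 209 208 209 208 207 201 195 198 200 204 208 208 203 200]
[0.4324 0.1981 0.199 ] [0.5394 0.1912 0.199 ]
[0.4267 0.1202 0.2   ] [0.536  0.1152 0.2   ]
```

```bash
python3 - <<'E'
from h import *
np.set_printoptions(precision=2,suppress=True)
C=np.array([.482,.194]);yw=1.523;xh=np.array([np.cos(yw),np.sin(yw)]);q=down(yw-np.pi/2)
P=lambda s,z:(*(C+s*xh),z)
movel(P(-.105,.30),q,v=.2);movel(P(-.105,.184),v=.15);pause(.2)
f0=get_contact_force()
for s in (-.08,-.06,-.045,-.035,-.027,-.022,-.019,-.017,-.016,-.015,-.014,-.013,-.012,-.011,-.010):
    movel(P(s,.184),v=.05 if s<-.02 else .02);pause(.1)
    f=get_contact_force()-f0;t=(np.array(get_tool_pos())[:2]-C)@xh
    print(s,round(t,4),f[:2]@xh,f)
    if -(f[:2]@xh)>1.9 and s>-.02: break
print(get_clock())
cv2.imwrite("pics/s3.png",grab_frame("scene"));cv2.imwrite("pics/w3.png",grab_frame("wrist"))
E
```

```text
-0.08 -0.0803 0.7097365098390113 [0.39 0.69 1.07]
-0.06 -0.0602 0.9887574105213778 [-0.23  1.    1.1 ]
-0.045 -0.0451 0.9165852676224793 [0.68 0.89 0.45]
-0.035 -0.035 1.6294862228200815 [0.13 1.62 0.49]
-0.027 -0.0269 0.15653917035996265 [0.35 0.14 1.5 ]
-0.022 -0.0219 0.9487366169207753 [-0.31  0.96  1.26]
-0.019 -0.019 1.041477683024724 [0.14 1.04 0.28]
-0.017 -0.0169 0.578701346176502 [0.07 0.58 1.22]
-0.016 -0.016 1.036412913259557 [0.71 1.   0.73]
-0.015 -0.0149 1.271925114556653 [0.72 1.24 0.37]
-0.014 -0.014 1.13062273538161 [0.46 1.11 1.13]
-0.013 -0.0129 0.6076669918161246 [0.65 0.58 1.12]
-0.012 -0.0123 -2.1186371131102333 [-1.53 -2.05  2.01]
11.5333
```

```bash
python3 - <<'E'
import cv2
a=cv2.imread("pics/s3.png")[200:300,180:300];b=cv2.imread("pics/w3.png")
cv2.imwrite("pics/v3.png",cv2.hconcat([cv2.resize(a,(360,300),interpolation=cv2.INTER_CUBIC),cv2.resize(b,(400,300))]))
E
```

```text
(no output)
```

View pics/v3.png

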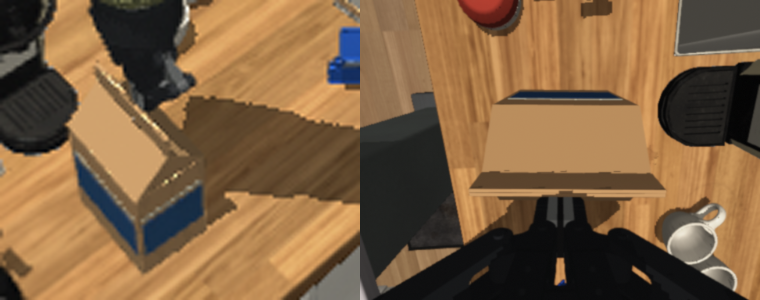

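The flap now lies up against the fixed ply: the crest is a thin double line, at about row 187 in the wrist half of the picture. I'll press slightly more, retreat and zoom in.

```bash
python3 - <<'E'
from h import *
np.set_printoptions(precision=3,suppress=True)
C=np.array([.482,.194]);yw=1.523;xh=np.array([np.cos(yw),np.sin(yw)])
P=lambda s,z:(*(C+s*xh),z)
for s in(-.0115,-.0108):
    movel(P(s,.184),v=.02);pause(.15);print(np.mean([get_contact_force() for _ in range(3)],0))
movel(P(-.04,.184),v=.08);pause(.1);print(get_contact_force())
movel(P(-.09,.30),v=.25);pause(.3)
c=calibration("wrist");w=grab_frame("wrist");np.save("w4.npy",c,allow_pickle=True);cv2.imwrite("pics/w4.png",w);cv2.imwrite("pics/s4.png",grab_frame("scene"))
print(get_clock())
s=cv2.imread("pics/s4.png")
cv2.imwrite("pics/v4.png",cv2.vconcat([cv2.resize(w[0:70,165:355],(760,280),interpolation=cv2.INTER_CUBIC),cv2.resize(s[205:285,195:345],(760,300),interpolation=cv2.INTER_CUBIC)]))
E
```

```text
[-0.74  -2.684  2.517]
[-0.463 -2.763  3.568]
[ 0.931 -0.348  0.164]
14.1083
```

View pics/v4.png

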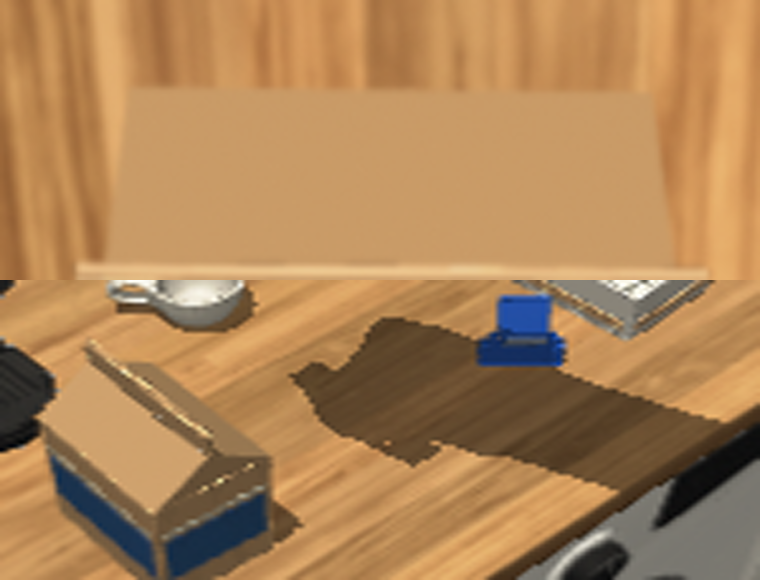

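The crest is shut: a single bright line across the wrist crop at about row 67, from u≈184 to 341, and the carton is still upright. Next comes a refined crest fix, then the clip grasp.

```bash
python3 - <<'E'
from h import *
np.set_printoptions(precision=4,suppress=True)
c=np.load("w4.npy",allow_pickle=True).item();w=cv2.imread("pics/w4.png")
g=w[...,2].astype(int)
for x in(195,262,330): print(x,g[60:78,x])
print(g[67,176:192],g[67,334:350])
for p in((184.4,67.3),(263,67.7),(341.6,68.2)): print(onz(c,p,.199))
# clip
yw=1.63-np.pi;q=down(yw)
let_go()
move_to((.4965,-.2385,.17),q);movel((.4965,-.2385,.085),v=.12);pause(.2)
f=get_contact_force();print(get_tool_pos(),f)
grab(25);pause(.4)
print("gap",get_finger_gap(),"grip",get_grasp_force(),get_contact_force()-f,get_clock())
w=grab_frame("wrist");s=grab_frame("scene");cv2.imwrite("pics/w5.png",w);cv2.imwrite("pics/s5.png",s)
cv2.imwrite("pics/v5.png",cv2.hconcat([cv2.resize(w,(400,300)),cv2.resize(s[140:240,270:390],(360,300),interpolation=cv2.INTER_CUBIC)]))
E
```

```text
195 [201 201 201 201 201 207 223 231 224 223 233 231 200 129  77  80  82  83]
262 [201 201 202 201 199 195 211 233 232 210 203 231 229 191 105  67  79  83]
330 [201 201 202 201 201 201 203 222 231 224 209 216 227 216 169  98  79  84]
[200 205 200 184 175 172 172 178 215 229 230 230 229 229 229 230] [215 217 218 218 217 218 221 224 219 227 230 230 229 229 227 220]
[0.431  0.1994 0.199 ]
[0.4853 0.1966 0.199 ]
[0.5396 0.1936 0.199 ]
[ 0.4969 -0.2387  0.0857] [-0.1504  0.1817  0.2871]
gap 0.012046029125748564 grip 25.625421702861786 [ 0.4569 -0.2003 12.9232] 18.3833
```

View pics/v5.png

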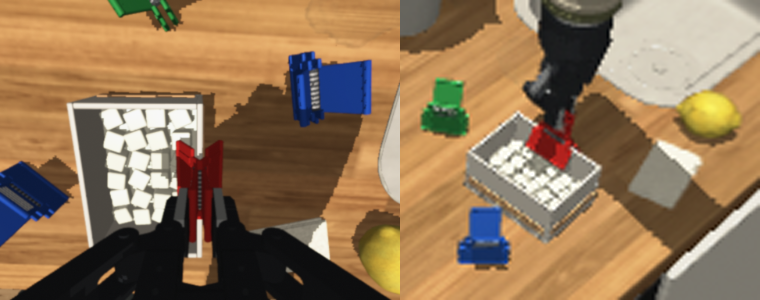

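The clip is squeezed open between the fingers, at about (200,190) in the left half, and the box hasn't moved. Now I'll lift, carry it above the crest and look.

```bash
python3 - <<'E'
from h import *
np.set_printoptions(precision=4,suppress=True)
movel((.4965,-.2385,.16),v=.08)
print("gap",get_finger_gap(),get_grasp_force(),get_contact_force())
movel((.4965,-.2385,.31),v=.2)
q=down(1.517-np.pi)
print(inverse_kinematics((.484,.1953,.31),q),inverse_kinematics((.484,.1953,.23),q))
try: movel((.484,.1953,.31),q,v=.2)
except MotionError as e: print(e); move_to((.484,.1953,.31),q)
pause(.3)
print(get_tool_pos(),get_tool_rot(),q,get_finger_gap(),get_clock())
s=grab_frame("scene");t=grab_frame("top");w=grab_frame("wrist")
for n,i in zip("stw",(s,t,w)): cv2.imwrite(f"pics/{n}6.png",i)
cv2.imwrite("pics/v6.png",cv2.hconcat([cv2.resize(s[140:280,190:290],(400,560),interpolation=cv2.INTER_CUBIC),cv2.resize(w[200:384,150:350],(400,560))]))
E
```

```text
gap 0.012740000996724116 24.690809547901154 [-0.3425  0.1413 -0.507 ]
[ 0.38    0.1652 -0.9434  1.5649  0.1341  1.48   -2.1937] [ 0.3734  0.2134 -0.9451  1.6946  0.1779  1.3245 -2.2292]
[0.4841 0.1951 0.31  ] [ 0.9996 -0.0271  0.      0.    ] [ 0.9996 -0.0269  0.      0.    ] 0.012247848557400673 23.0917
```

View pics/v6.png

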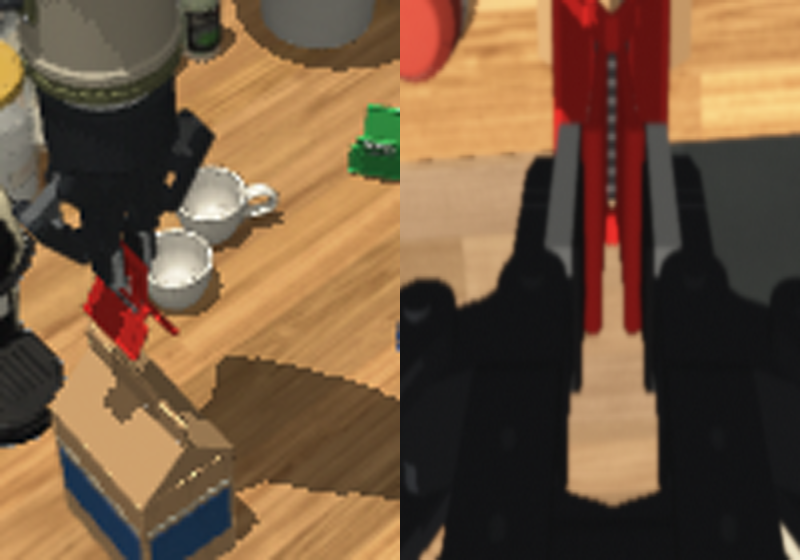

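The clip is held, jaws agape, above the crest. In scene pixels the +x jaw's lower corners are near (224.5,229) and (210.7,218), and the -x jaw's near corner is near (234,223). I'll locate these by rays.

```bash
python3 - <<'E'
from h import *
np.set_printoptions(precision=4,suppress=True)
S=calibration("scene");W=calibration("wrist")
def mask(im):
    h=cv2.cvtColor(im,cv2.COLOR_BGR2HSV);m=(((h[...,0]<8)|(h[...,0]>172))&(h[...,1]>130)&(h[...,2]>50)).astype(np.uint8)
    return m
s=mask(cv2.imread("pics/s6.png"))[195:235,205:245]
for r in range(5,40): print(195+r,''.join('#' if v else '.' for v in s[r]))
def onx(c,uv,x): o,d=ray(c,uv); return o+d*(x-o[0])/d[0]
A,B,D=(224.5,229),(210.7,218),(234,223.2)
# solve clip x centre X, plane: near corners at X-.028, far X+.028, A,B same height
for X in(.476,.480,.484,.488,.492): print(X,onx(S,A,X-.028),onx(S,B,X+.028),onx(S,D,X-.028))
w=mask(cv2.imread("pics/w6.png"));n,l,st,ce=cv2.connectedComponentsWithStats(w)
for i in range(1,n):
    if st[i,4]>60: print(st[i],ce[i])
for v in range(150,320,10):
    u=np.where(w[v,200:310])[0]+200; print(v,u.min() if len(u) else None,u.max() if len(u) else None,len(u))
E
```

```text
200 ...............#........................
201 ...............##.......................
202 ................##......................
203 ................###.....................
204 ................####....................
205 ................#####...................
206 ................######..................
207 ................######..................
208 ................######..................
209 .........#........####..................
210 .........##......#####..................
211 ........####......####..................
212 ........#####..#..####..................
213 .......#######..#.####..................
214 .......########..#####..................
215 .......#########..#####.................
216 ......###########..#####................
217 ......############.######...............
218 .......##################...............
219 ........##############..##..............
220 .........############....##.............
221 ..........############....##............
222 ...........###########.....###..........
223 ............##########......#...........
224 .............###
[... 498 characters left out ...]
2739] [0.504  0.2159 0.2651] [0.448  0.1847 0.2703]
0.48 [0.452  0.2125 0.2672] [0.508  0.2134 0.2591] [0.452  0.1817 0.2637]
0.484 [0.456  0.2098 0.2606] [0.512  0.211  0.2531] [0.456  0.1787 0.257 ]
0.488 [0.46   0.207  0.2539] [0.516  0.2085 0.2471] [0.46   0.1757 0.2503]
0.492 [0.464  0.2043 0.2473] [0.52  0.206 0.241] [0.464  0.1727 0.2437]
[ 225  179   61  131 4621] [255.3088 233.2136]
[ 135  184   46   43 1538] [157.1229 204.4642]
150 None None 0
160 None None 0
170 None None 0
180 226 285 14
190 225 284 45
200 226 284 47
210 226 284 59
220 227 284 54
230 227 283 53
240 227 283 43
250 240 272 28
260 242 270 25
270 242 270 29
280 242 270 27
290 242 270 19
300 242 270 18
310 None None 0
```

The jaw tips come out at y = 0.211 and 0.179, centred on the crest plane (0.195), and about 52 mm below the TCP. Lowering under force watch.

```bash
python3 - <<'E'
from h import *
np.set_printoptions(precision=3,suppress=True)
f0=np.mean([get_contact_force() for _ in range(4)],0)
for z in(.27,.25,.245,.24,.235,.2305):
    movel((.484,.1953,z),v=.06);pause(.1);f=get_contact_force()-f0;print(z,f)
    if np.linalg.norm(f)>2.5: print("contact");break
pause(.3);print(get_tool_pos(),get_finger_gap(),get_contact_force()-f0,get_clock())
s=grab_frame("scene");w=grab_frame("wrist");t=grab_frame("top")
for n,i in zip("stw",(s,t,w)): cv2.imwrite(f"pics/{n}7.png",i)
cv2.imwrite("pics/v7.png",cv2.hconcat([cv2.resize(s[190:290,190:270],(480,600),interpolation=cv2.INTER_CUBIC),cv2.resize(w[150:320,210:300],(318,600),interpolation=cv2.INTER_CUBIC)]))
E
```

```text
0.27 [ 0.038 -0.272  0.057]
0.25 [ 0.356 -0.362  0.338]
0.245 [ 0.733  0.454 -0.307]
0.24 [ 1.701 -0.427 -1.07 ]
0.235 [ 0.067  0.439 -1.15 ]
0.2305 [ 1.199 -0.052 -0.865]
[0.484 0.195 0.231] 0.012716359826071201 [ 0.839 -0.035  0.165] 26.4417
```

View pics/v7.png

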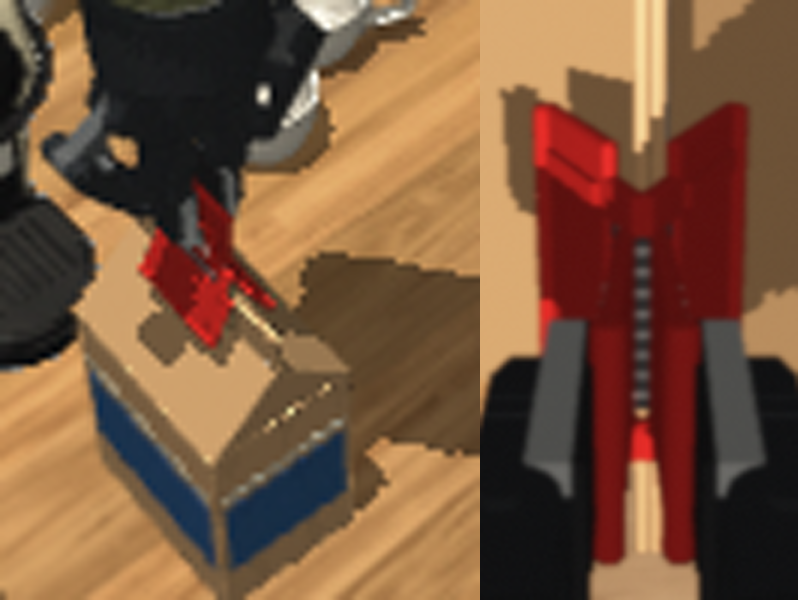

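The jaws straddle the shut crest. In the wrist crop the crest line is at column 650 and the clip's centre at 642–645, about 1 mm off. There is no contact force, and the tips sit about 19 mm below the crest's top edge.

```bash
python3 -c "
from bench import *
print(get_clock());print(hand_in())"
```

```text
26.5917
the job is handed in; nothing more can be done
None
```

I handed the job in at 26.6 s: the flap is shut, and the clip is held squeezed open over the middle of the crest, its jaws touching nothing and their tips about 19 mm below the top edge by camera estimate.

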